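Pop the sharpener's shavings tray and stop it with the other finger

ROBOT

A 6-joint arm with a two-finger parallel gripper is mounted at the origin on the work surface. World frame = base frame: x ahead of the robot, y to its left, z up, the work surface at z = 0. Lengths are in mm, angles in degrees, forces in N, time in s.
With the tool pointing down it reaches from about 375 to 900 mm from the base axis. Payload 3.1 kg.
Tool frame: the origin (TCP) lies at the very end of the fingers, on their centre line; the grasp point (between the pads) lies 19 mm behind it; z points along the fingers, y is the line along which they close (so a half turn about z gives the same grasp; the last joint's range is limited). The gripper opens to 85 mm and grips with 20 to 120 N. Pads are 22 mm wide; open, the fingers measure 114 mm over their backs; the gripper's body (76 mm by 85 mm) begins 54 mm behind the grasp point. The pads swing forward as they close: fully open they stand 13 mm farther back than shut.
Start: joints at [56.408, 30.224, 82.088, -0, 67.689, -10.227], TCP at [247.827, 573.741, 231.31] pointing down, gripper open.
Joint ranges: [-176.69, 176.69], [-43.24, 126.21], [12.49, 139.97], [-82, 262], [0, 151.66], [-163.58, 163.58]. Speed limits (degrees/s): [159.86, 159.86, 180, 180, 180, 180].

INTERFACE

Orientations are given as a 3x3 rotation matrix whose columns are the frame's x, y, z axes.
In Python, from station import state, snapshot, get_calibration, r, finder gives the robot as it stands.
- The arm moves only by the tool servo_tool, never from a script. Its argument "moves" is a list of rows, each an object with "offset": the shift along the tool's x, y, z in cm, a list of three; "delta_rot": the turn, a rotation vector about the tool's x, y, z in rad, a list of three. A call has exactly 8 rows; each row is the pose to reach, as a shift and turn from the pose commanded when the call began, along the tool's axes at that moment; what a row does not reach only later rows make up. A row lasts 1/8 s, in which the tool goes at most 62.5 mm and 10.7 degrees, less where a joint would pass 70% of its speed; a pose out of reach is approached as far as the arm can. A call with a gripper value outside its range is refused whole. "grip" is the gripper's target within -1 to 1 (fully open at 1, half-way at 0, shut at -1), set as the call begins (left out, the last holds). The fingers move at their own pace and stop on an object; the grip force is fixed at half the most. Time passes only in rows, so rows that repeat a pose let the fingers close, or fill a call up. It gives the time, the measured TCP pose, the force, the opening and the grip force at its end, in the units of the state.
- state(): the state, without advancing time (a new reading comes with each control period).
- snapshot(name): name is "scene" or "top" or "wrist"; returns (picture, depth): 400x640x3 uint8, red, green, blue; 400x640 float32, mm along the optical axis (not along the pixel's ray), 0 where there is no reading.
- get_calibration(name): a dict with "intrinsics" (3x3 intrinsics, pixels), "position" and "orientation" of the camera in the world. Camera axes: x right, y down, z forward; pixel columns grow to the right and rows downward; lengths in mm; the calibration is good to about 2 mm. A picture is of the moment at which its call begins: read the wrist's pose just before it. get_calibration takes no time and is no camera call; for the wrist camera it gives the pose at the moment of the call.
- r.finish_job(): hands the job in; it is judged then, once.
Trained networks look in the newest picture that a camera, given by its name, has taken for a name from the list of things; names that differ only in an ending like _2 or _b are one class to them, and where a whole thing is asked for, a point or a joint stands for the part that bears it (a point fixed in the world has none). Each returns a list of dicts, best first, with "confidence" (0 to 1); they miss things now and then, are a little off and sometimes report something else, mostly with a low value. They report only what shows in the picture. A call takes as long as a camera call. They do not tell look-alikes from the thing itself.
- finder.outline_of(label, camera): "region" (400x640 bool, what is visible of it) and "bbox" ([centre column, centre row, width, height] in pixels, round what is visible of it).
The state is a dict: "time": time; "joint_pos": joint angles; "dq": joint speeds; "joint_efforts": joint torques, N m; "tool_pos": TCP position; "eef_rot": TCP orientation; "ft_force": force on the tool from outside, world axes, zero at the start; "wrist_torque": the same for the moment, N m; "grip_width": opening from 0.0 (shut) to 1.0 (fully open); "gripper_force": force on a finger pad.
Only numpy, scipy, OpenCV 4.12 (cv2) and the standard library are available. Lean on these libraries where they do the work, as an engineer would, in place of code of your own. Each camera call takes 0.05 s, during which the arm holds its last target. There are 200 camera calls.

TASK

Open the shavings tray of the pencil sharpener so that it can be emptied: with one fingertip press the release key on its deck, and with the gripper's other finger, waiting in front of the tray's raised thumb tab, stop the tray as it springs out, about 3 cm open (1.5 to 4.5 cm will do), before it shoots off across the table. Keep the key down until the tray lies still, then take the hand away and leave the tray standing open in the sharpener with the key back up. Only press and block: do not lift or carry the tray, and leave the other things on the table where they are.

Things in the scene. Friction and masses are not known exactly. Their poses are not given: they have to be found in the camera images.
- sharpener: Blue pencil sharpener 150 (x) x 86 (y) mm, stuck to the table, within 0.8 rad of facing the robot. Origin: centre of its underside; -x points out of its front, the way the tray opens; z up. Flat deck 44 mm high from x = -70 to +10 mm; behind it the cutter housing, 90 mm high, to x = +75 mm. Free table: 100 mm before the shut tray (60 mm either side of its midline), 15 mm beside the box.
- key_top (a point): Centre of the top of the release key: ribbed grey cap 22 (sharpener's x) x 34 (y) mm on the deck, standing 12 mm proud of it, top 56 mm above the table; 32 mm before the sharpener's origin, 43 mm behind the front face of the shut tray, 42 mm before the cutter housing. Moves with the key.
- release_key (a joint): How far the key is pressed down (m): 0 up, 0.008 at its stop. It springs back with 1.5 N at the start and 4 N at the stop. After about 5 mm (3 to 4 N) it unhooks the tray, which springs out at once.
- tray: Grey shavings tray, 97 mm long, 60 to 130 g, on slippery runners under the deck; its front plate (86 wide, 46 high, 4 mm thick) shows. Shut, its origin is 2 mm above the sharpener's; it opens along the sharpener's -x and the distance moved is its opening. A spring drives it over the first 15 mm to 0.6 to 1 m/s; if not stopped it slides on, 8 cm or more. Stopped at 15 to 45 mm, it stays there.
- tab_top (a point): Middle of the top edge of the tray's front face: top of the thumb tab, an upright plate 52 wide (y), 5 mm thick, 18 mm higher than the rest of the front. 64 mm above the table, 75 mm before the sharpener's origin when shut; 8 mm above the key's top, so a fingertip as low as the pressed key (48 mm) overlaps the tab by 16 mm. Moves with the tray.
- compass: Silver aluminium drawing compass lying flat, 170 x 54 x 9 mm, bystander. Origin near its middle on the table.
- palette: Small white ceramic palette with six wells, 110 x 75 x 14 mm, bystander. Origin: centre of its underside.
- acrylic_block: Clear acrylic block, 80 x 50 x 22 mm, bystander. Origin: centre of its underside.
- eraser: Eraser in a paper sleeve, 52 x 22 x 12 mm, bystander. Origin: centre of its underside.
- bead_jar: Glass jar with a metal cap, 48 mm across, 55 mm high, far to the left, bystander. Origin: centre of its underside.
- tape: Roll of tape lying flat, 96 mm across, 24 mm high, far to the right, bystander. Origin: centre of its underside.
- flat_pencil: Flat carpenter's pencil, 160 x 14 x 8 mm, far to the right, bystander. Origin: centre of its underside.
Things that resemble listed ones, but are neither listed nor needed, are in the scene too. There is more than one size of the tray; the one meant has the size given above.

How it is judged (in metres and radians):
On the way:
1. the tray has been stopped 15 to 45 mm open and lies still while the release key is still held down (by more than 3 mm) (value of joint release_key above 0.003 m and x of tray in the frame of sharpener between -0.045 and -0.015 m and linear speed of tray below 0.02 m/s), for 0.15 s.
At the end, for the whole second after the job is handed in: The tray stands open by 15 to 45 mm, flat in the sharpener (tilted less than 0.1 rad) and at rest, and the release key has sprung back up (x of tray in the frame of sharpener between -0.045 and -0.015 m and z of tray in the frame of sharpener below 0.008 m and angle between tray's own z axis and vertical below 0.1 rad and linear speed of tray below 0.01 m/s and value of joint release_key below 0.002 m); the robot touches nothing.
It fails at once if the tray slides out more than 50 mm (x of tray in the frame of sharpener below -0.05 m).
It fails at once if the tray is lifted (more than 10 mm) or tipped (more than 0.2 rad) (z of tray in the frame of sharpener above 0.012 m or angle between tray's own z axis and vertical above 0.2 rad).
It fails at once if another thing on the table is moved by more than 15 mm (distance of any of compass, palette, acrylic_block, eraser, bead_jar, tape, flat_pencil from where it was at the start of the episode above 0.015 m).
It also fails if it takes over 35 s, if anything falls off the work surface, if the arm or the gripper's body presses on something with over 40 N, if the wrist force passes 120 N, or if a joint passes its speed limit or range.

## Working session

There is one attempt and no reset: what is moved stays moved. The work goes in short steps, Python scripts to look and compute and a tool call to move; the robot and the scene stay as the last step left them, time stands still between calls to the robot, and variables do not carry over. Pictures are saved under pics/ and viewed, at most 10 in all, crops included, and the job is handed in when it is done.

Besides the shell and the picture viewer there is one more tool, called after "Request:" in YAML: its name, and indented under it one key for each argument. servo_tool: Moves the arm, as the interface text tells. Its arguments: {"type":"object","properties":{"moves":{"type":"array"},"grip":{"type":"number"}},"required":["moves"]}

```bash
mkdir -p pics
cat > h.py <<'E'
import numpy as np, cv2
from station import state, snapshot, get_calibration, r, finder
def pts(cam,depth,mask=None):
    c=get_calibration(cam);K=np.array(c["intrinsics"]);R=np.array(c["orientation"]);p=np.array(c["position"])
    v,u=np.nonzero((depth>0)&(mask if mask is not None else True))
    z=depth[v,u];P=np.stack([(u-K[0,2])/K[0,0]*z,(v-K[1,2])/K[1,1]*z,z],1)@R.T+p
    return P,u,v
def save(n,im): cv2.imwrite(f"pics/{n}.png",im[:,:,::-1])
E
python3 - <<'E'
from h import *
s=state();print(s["time"],s["tool_pos"],s["eef_rot"],s["grip_width"])
for cam in("top","scene"):
    im,d=snapshot(cam);save(cam,im);c=get_calibration(cam);print(cam,c["position"],c["orientation"])
    for l in("sharpener","key_top","tray"):
        for o in finder.outline_of(l,cam):
            P,u,v=pts(cam,d,o["region"]);print(l,round(o["confidence"],2),np.round(o["bbox"]),len(P),np.round(np.median(P,0)) if len(P) else "", np.round(np.percentile(P,98,axis=0)))
E
```

```text
0.0 [247.44279464 573.15509943 230.30342284] [[-9.17992364e-01  3.96596227e-01 -1.20514865e-03]
 [ 3.96597882e-01  9.17990584e-01 -1.84585591e-03]
 [ 3.74255622e-04 -2.17244103e-03 -9.99997570e-01]] 0.9994709333905474
top [ 321.11183684  -17.06291502 1257.92903849] [[ 0.00208155 -0.97805542  0.20833449]
 [-0.99999527 -0.00156395  0.00264918]
 [-0.00226522 -0.20833902 -0.97805405]]
sharpener 0.68 [305. 205.  34.  52.] 1476 [579.  36.  56.] [642.  81.  93.]
key_top 0.41 [306. 218.  14.   8.] 74 [538.  32.  56.] [549.  47.  61.]
tray 0.73 [410. 267.  47.  54.] 1500 [ 399. -286.    6.] [ 468. -221.   88.]
tray 0.6 [403. 192.  54.  49.] 1294 [ 633. -270.    7.] [ 695. -193.   88.]
tray 0.51 [308. 232.  23.   4.] 120 [499.  23.  45.] [507.  61.  66.]
scene [1249.7271947  -275.42549394 1043.58013808] [[ 0.39093158  0.72846912 -0.56258798]
 [ 0.9203712  -0.31566471  0.23080867]
 [-0.00945218 -0.60802017 -0.79386531]]
sharpener 0.71 [322. 210.  49.  50.] 1481 [610.  31.  48.] [651.  92.  90.]
tray 0.94 [241. 256.  53.  56.] 1635 [ 621. -259.    7.] [ 700. -187.   83.]
tray 0.7 [215. 198.  38.  50.] 1440 [ 370. -275.   12.] [ 473. -206.   82.]
```

View pics/top.png

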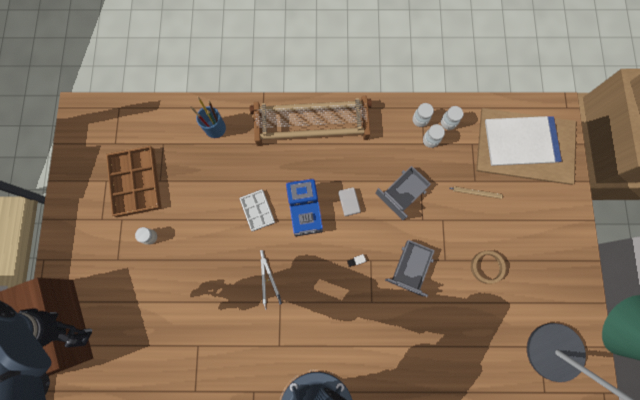

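Run:
```python
from h import *
im,d=snapshot("top")
P,u,v=pts("top",d)
# deck + housing points
for n,lo,hi in(("housing",85,95),("deck",40,48),("key",53,59),("tab",60,68)):
    m=(P[:,2]>lo)&(P[:,2]<hi)&(abs(P[:,0]-570)<110)&(abs(P[:,1]-35)<90)
    r_=cv2.minAreaRect(P[m][:,:2].astype(np.float32));print(n,m.sum(),np.round(P[m].mean(0),1),r_)
c=cv2.resize(im[140:300,230:390],(640,640),interpolation=cv2.INTER_CUBIC);save("topcrop",c)
```

```text
housing 556 [613.2  42.5  89.3] ((613.5217895507812, 42.1563606262207), (64.81873321533203, 84.18204498291016), 9.636909484863281)
deck 619 [543.1  31.5  44.3] ((541.2338256835938, 30.97395133972168), (88.0060043334961, 85.7755355834961), 9.010607719421387)
key 88 [539.2  32.2  56.1] ((540.4074096679688, 31.880809783935547), (91.2881088256836, 83.54837799072266), 8.215835571289062)
tab 51 [529.6  28.1  63.3] ((540.2999267578125, 27.824926376342773), (87.78317260742188, 71.32544708251953), 9.485882759094238)
```

View pics/topcrop.png

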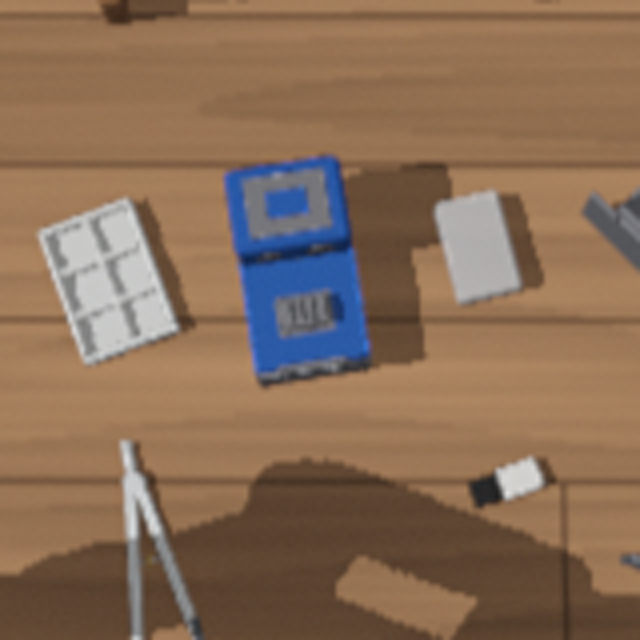

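The top view shows the blue sharpener at pixel (305,207), with its tray shut and front facing the robot (yaw about 9.5°). The three candidates for the tray are:
- the one in the sharpener, at (308,232)
- the loose grey tray at (410,190)
- the loose grey tray at (412,267)

The one meant is in the sharpener, because only it sits under the deck in front of the key. The crop confirms this: key at crop (308,313), front plate at (313,372). I'm moving above it now.

Request:
servo_tool:
  moves:
    - {"offset": [-4.5, -4.05, 0], "delta_rot": [0, 0, 0.125]}
    - {"offset": [-9, -8.1, 0], "delta_rot": [0, 0, 0.25]}
    - {"offset": [-13.5, -12.15, 0], "delta_rot": [0, 0, 0.375]}
    - {"offset": [-18, -16.2, 0], "delta_rot": [0, 0, 0.5]}
    - {"offset": [-22.5, -20.25, 0], "delta_rot": [0, 0, 0.625]}
    - {"offset": [-27, -24.3, 0], "delta_rot": [0, 0, 0.75]}
    - {"offset": [-31.5, -28.35, 0], "delta_rot": [0, 0, 0.875]}
    - {"offset": [-36, -32.4, 0], "delta_rot": [0, 0, 1.0]}
  grip: 0.55

```text
time: 1.45
tool_pos: [450.7, 131.7, 231.7]
eef_rot: [[-0.158, 0.987, 0.001], [0.987, 0.158, 0.0], [0.0, 0.001, -1.0]]
ft_force: [0.2, 0.4, -0.3]
grip_width: 0.776
gripper_force: 0.0
```

Request:
servo_tool:
  moves:
    - {"offset": [-4, 1, 0], "delta_rot": [0, 0, 0]}
    - {"offset": [-8, 2, 0], "delta_rot": [0, 0, 0]}
    - {"offset": [-11, 3, 0], "delta_rot": [0, 0, 0]}
    - {"offset": [-11.7, 3.2, 0], "delta_rot": [0, 0, 0]}
    - {"offset": [-11.7, 3.2, 0], "delta_rot": [0, 0, 0]}
    - {"offset": [-11.7, 3.2, 0], "delta_rot": [0, 0, 0]}
    - {"offset": [-11.7, 3.2, 0], "delta_rot": [0, 0, 0]}
    - {"offset": [-11.7, 3.2, 0], "delta_rot": [0, 0, 0]}

```text
time: 2.45
tool_pos: [500.1, 24.0, 231.4]
eef_rot: [[-0.163, 0.987, -0.0], [0.987, 0.163, 0.0], [0.0, -0.0, -1.0]]
ft_force: [-0.2, -1.0, -0.2]
grip_width: 0.774
gripper_force: 0.0
```

```bash
cat > look.py <<'E'
from h import *
import sys
s=state();print(s["time"],np.round(s["tool_pos"],1),np.round(s["eef_rot"],3).tolist(),s["grip_width"],np.round(s["ft_force"],2))
im,d=snapshot("wrist");save(sys.argv[1],im);P,u,v=pts("wrist",d)
c=get_calibration("wrist");print(c["position"],np.round(c["orientation"],2).tolist())
near=(abs(P[:,0]-570)<120)&(abs(P[:,1]-35)<90)
for n,lo,hi in(("housing",86,94),("deck",41,47),("key",53.5,58.5),("tab",61,67)):
    m=near&(P[:,2]>lo)&(P[:,2]<hi)
    if n=="key": m&=np.hypot(P[:,0]-540,P[:,1]-30)<25
    if m.sum()>5: print(n,m.sum(),np.round(P[m].mean(0),1),cv2.minAreaRect(P[m][:,:2].astype(np.float32)), u[m].mean(),v[m].mean())
E
python3 look.py w1
```

```text
2.45 [500.1  24.  231.4] [[-0.163, 0.987, -0.0], [0.987, 0.163, 0.0], [0.0, -0.0, -1.0]] 0.7736961922085417 [-0.23 -0.95 -0.19]
[487.83430942  98.03862661 373.861246  ] [[0.99, 0.16, 0.05], [0.16, -0.94, -0.29], [0.0, 0.29, -0.96]]
housing 4671 [611.3  48.7  88.5] ((612.1337280273438, 46.779850006103516), (62.159114837646484, 82.19672393798828), 9.308760643005371) 431.77713551701993 179.19588953114965
deck 4584 [540.5  37.5  43.9] ((570.491943359375, 39.932125091552734), (149.10736083984375, 85.8844223022461), 9.173970222473145) 354.8385689354276 169.6402705061082
key 568 [538.8  35.6  55.8] ((539.1070556640625, 35.4447021484375), (21.953277587890625, 33.01814270019531), 8.849678993225098) 354.2306338028169 173.65845070422534
tab 324 [536.8  43.   63.5] ((565.9983520507812, 41.319400787353516), (144.67019653320312, 81.71497344970703), 9.158897399902344) 355.09567901234567 167.92283950617283
```

View pics/w1.png

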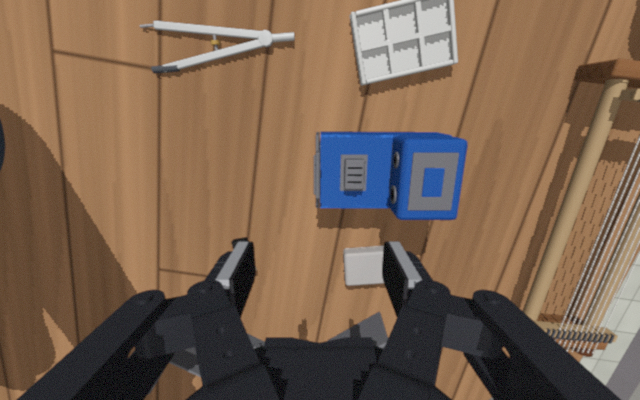

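The wrist view shows the sharpener at (390,175), key at (354,173) and tab edge at (317,170). The fingertips are at about (240,245) and (390,245). I'll measure the tips from depth before descending.

Run:
```python
from h import *
im,d=snapshot("wrist");P,u,v=pts("wrist",d)
Q=(P-np.array([500.1,24,231.4]))@np.array([[-.163,.987,0],[.987,.163,0],[0,0,-1.]]).T  # tool x,y,z
for sg in(-1,1):
    m=(abs(Q[:,0])<30)&(Q[:,1]*sg>15)&(Q[:,1]*sg<75)&(abs(Q[:,2])<25)
    q=Q[m];print(sg,m.sum(),"zmax",np.percentile(q[:,2],[50,90,98,100]).round(1))
    e=q[q[:,2]>np.percentile(q[:,2],99)-6];print(" tip y",np.percentile(e[:,1],[2,50,98]).round(1)," x",np.percentile(e[:,0],[2,50,98]).round(1))
```

```text
-1 714 zmax [-17.8  -9.9  -7.6  -6. ]
 tip y [-41.9 -33.  -32.6]  x [-9.3  4.6 12.2]
1 704 zmax [-17.8 -10.   -7.2  -5.9]
 tip y [33.1 33.4 43. ]  x [-8.8  4.7 12.3]
```

Request:
servo_tool:
  moves:
    - {"offset": [0.37, 0, 3], "delta_rot": [0, 0, 0]}
    - {"offset": [0.37, 0, 6], "delta_rot": [0, 0, 0]}
    - {"offset": [0.37, 0, 9], "delta_rot": [0, 0, 0]}
    - {"offset": [0.37, 0, 12], "delta_rot": [0, 0, 0]}
    - {"offset": [0.37, 0, 14.5], "delta_rot": [0, 0, 0]}
    - {"offset": [0.37, 0, 16], "delta_rot": [0, 0, 0]}
    - {"offset": [0.37, 0, 16], "delta_rot": [0, 0, 0]}
    - {"offset": [0.37, 0, 16], "delta_rot": [0, 0, 0]}

```text
time: 3.55
tool_pos: [500.4, 26.9, 72.0]
eef_rot: [[-0.162, 0.987, 0.001], [0.987, 0.162, -0.0], [-0.0, 0.001, -1.0]]
ft_force: [-0.3, 0.1, 0.4]
grip_width: 0.772
gripper_force: 0.0
```

```bash
python3 look.py w2
```

```text
3.55 [500.4  26.9  72. ] [[-0.162, 0.987, 0.001], [0.987, 0.162, -0.0], [-0.0, 0.001, -1.0]] 0.7715170398319138 [-0.31  0.06  0.43]
[487.97821955 101.10343628 214.60573341] [[0.99, 0.15, 0.05], [0.16, -0.94, -0.29], [0.0, 0.29, -0.96]]
housing 17294 [606.1  54.1  88.9] ((548.3292236328125, 37.028404235839844), (191.85150146484375, 83.57722473144531), 8.776761054992676) 546.163698392506 249.7551752052735
deck 12991 [538.2  43.9  44.2] ((570.5953369140625, 39.743553161621094), (150.4899139404297, 86.57487487792969), 9.220635414123535) 382.7885459164037 214.7950119313371
key 1553 [536.6  38.1  56. ] ((538.9080200195312, 34.886322021484375), (22.111534118652344, 34.412330627441406), 9.007923126220703) 381.80103026400513 231.90019317450097
tab 1649 [546.4  46.8  63.8] ((566.2117309570312, 43.80772399902344), (146.7138214111328, 76.9845199584961), 9.259285926818848) 407.3056397816859 224.7319587628866
```

View pics/w2.png

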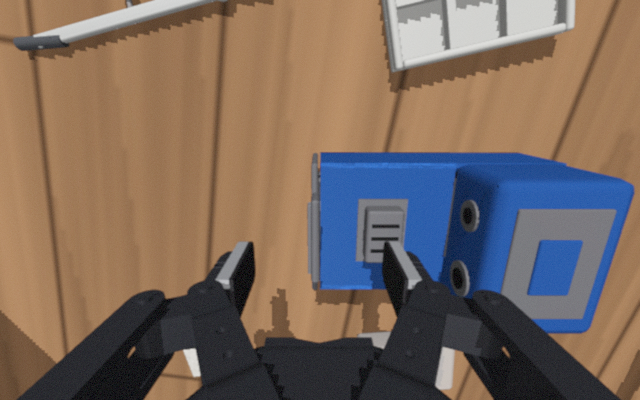

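The key lies under the right finger and the left finger waits about 29 mm in front of the tab. I'm pressing now.

Request:
servo_tool:
  moves:
    - {"offset": [0.17, 0, 1], "delta_rot": [0, 0, 0]}
    - {"offset": [0.17, 0, 2], "delta_rot": [0, 0, 0]}
    - {"offset": [0.17, 0, 2.6], "delta_rot": [0, 0, 0]}
    - {"offset": [0.17, 0, 3.0], "delta_rot": [0, 0, 0]}
    - {"offset": [0.17, 0, 3.0], "delta_rot": [0, 0, 0]}
    - {"offset": [0.17, 0, 3.0], "delta_rot": [0, 0, 0]}
    - {"offset": [0.17, 0, 3.0], "delta_rot": [0, 0, 0]}
    - {"offset": [0.17, 0, 3.0], "delta_rot": [0, 0, 0]}

```text
time: 4.6
tool_pos: [499.4, 28.6, 41.4]
eef_rot: [[-0.162, 0.987, -0.0], [0.987, 0.162, 0.0], [0.0, -0.0, -1.0]]
ft_force: [-0.0, 0.4, 3.6]
grip_width: 0.778
gripper_force: 2.2
```

```bash
python3 look.py w3
```

```text
4.6 [499.4  28.6  41.4] [[-0.162, 0.987, -0.0], [0.987, 0.162, 0.0], [0.0, -0.0, -1.0]] 0.7780499763081395 [-0.01  0.37  3.63]
[487.12471326 102.86179003 183.84481703] [[0.99, 0.16, 0.05], [0.16, -0.94, -0.29], [0.0, 0.29, -0.96]]
housing 16051 [596.2  52.5  88.9] ((550.1795654296875, 54.61935043334961), (75.93997192382812, 194.50367736816406), 84.51533508300781) 581.0644196623264 292.32913837144105
deck 18141 [536.5  45.3  44. ] ((557.339111328125, 37.32990264892578), (177.82302856445312, 87.29033660888672), 9.237037658691406) 394.3411609062345 235.82487183727469
key 197 [533.8  40.2  56.1] ((532.9716186523438, 37.18097686767578), (22.025217056274414, 13.066088676452637), 63.360260009765625) 392.0253807106599 256.89340101522845
tab 2994 [528.3  47.9  63.8] ((544.2879638671875, 48.57478332519531), (187.32948303222656, 51.243255615234375), 18.52197265625) 392.1386105544422 246.93520374081496
```

View pics/w3.png

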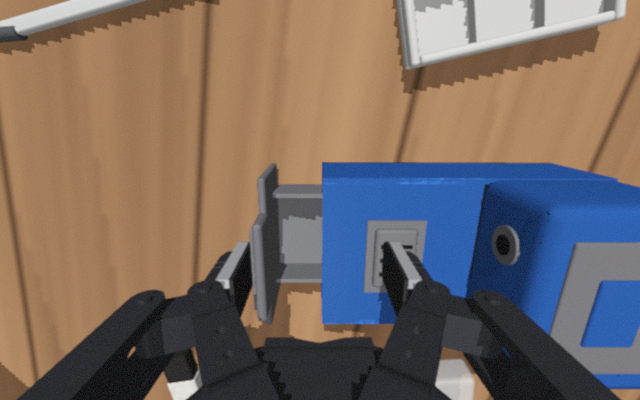

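The tray has sprung out and stopped at the left finger: front at (265,240), about 28 mm open by depth. The key is still held with 3.6 N. Next I hold for a moment, back the fingers off slightly and lift.

Request:
servo_tool:
  moves:
    - {"offset": [0, 0, 0], "delta_rot": [0, 0, 0]}
    - {"offset": [0, 0, 0], "delta_rot": [0, 0, 0]}
    - {"offset": [0, 0, 0], "delta_rot": [0, 0, 0]}
    - {"offset": [0, 0, 0], "delta_rot": [0, 0, 0]}
    - {"offset": [0, 0, 0], "delta_rot": [0, 0, 0]}
    - {"offset": [0, 0, 0], "delta_rot": [0, 0, 0]}
    - {"offset": [0, 0, 0], "delta_rot": [0, 0, 0]}
    - {"offset": [0, 0, 0], "delta_rot": [0, 0, 0]}

```text
time: 5.65
tool_pos: [499.4, 28.6, 41.3]
eef_rot: [[-0.162, 0.987, -0.0], [0.987, 0.162, 0.0], [0.0, -0.0, -1.0]]
ft_force: [-0.5, 0.6, 5.7]
grip_width: 0.779
gripper_force: 2.6
```

Request:
servo_tool:
  moves:
    - {"offset": [0, 0, 0], "delta_rot": [0, 0, 0]}
    - {"offset": [0, 0, 0], "delta_rot": [0, 0, 0]}
    - {"offset": [0, 0, -0.5], "delta_rot": [0, 0, 0]}
    - {"offset": [0, 0, -1], "delta_rot": [0, 0, 0]}
    - {"offset": [0, 0, -2], "delta_rot": [0, 0, 0]}
    - {"offset": [0, 0, -4], "delta_rot": [0, 0, 0]}
    - {"offset": [0, 0, -7], "delta_rot": [0, 0, 0]}
    - {"offset": [0, 0, -10], "delta_rot": [0, 0, 0]}
  grip: 0.65

```text
time: 6.65
tool_pos: [499.8, 28.6, 142.7]
eef_rot: [[-0.162, 0.987, 0.001], [0.987, 0.162, -0.0], [-0.0, 0.001, -1.0]]
ft_force: [0.1, 0.3, -0.4]
grip_width: 0.823
gripper_force: 0.0
```

```bash
python3 look.py w4
```

```text
6.65 [499.8  28.6 142.7] [[-0.162, 0.987, 0.001], [0.987, 0.162, -0.0], [-0.0, 0.001, -1.0]] 0.8228535087392832 [ 0.13  0.35 -0.38]
[488.74123225 102.74388963 288.41512993] [[0.99, 0.15, 0.06], [0.16, -0.94, -0.29], [0.01, 0.29, -0.96]]
housing 8372 [611.2  50.6  92. ] ((614.5296020507812, 46.884056091308594), (65.0078125, 84.94853973388672), 9.177767753601074) 473.1249402771142 210.0532728141424
deck 1717 [537.2  42.1  46.4] ((559.9993896484375, 37.25102996826172), (175.28103637695312, 86.56912231445312), 9.184479713439941) 360.37682003494467 188.42108328479907
key 163 [538.   38.6  57.3] ((541.8135986328125, 34.90370178222656), (22.22064208984375, 33.33692169189453), 9.240239143371582) 362.11042944785277 196.99386503067484
tab 708 [522.   38.9  64.4] ((555.94921875, 38.098236083984375), (173.4014129638672, 83.545654296875), 9.224310874938965) 344.4646892655367 195.68785310734464
```

View pics/w4.png

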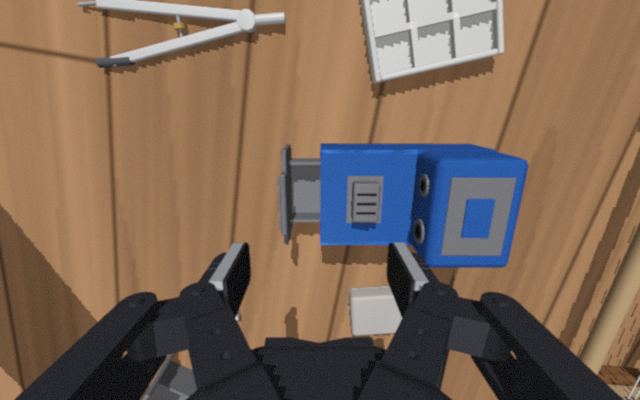

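The tray stands about 26–28 mm open, with its front at (285,195). The key is back up at (365,200), and the hand is clear of everything.

```bash
python3 -c "
from station import r;print(r.finish_job())"
```

```text
the job is handed in; nothing more can be done
None
```

The sharpener's tray was stopped about 27 mm open while the key was held down; the key is back up, the hand is clear and the job is handed in, though no verdict came back.

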